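# Lay out the plating station

### The arm

A 6-joint arm with a two-finger parallel gripper is mounted at the origin on a cart in front of the work surface, level with it; the furniture and walls round the work are solid. World frame = base frame: x ahead of the robot, y to its left, z up, the work surface at z = 0. Lengths are in m, angles in rad, forces in N, time in s.
With the tool pointing down it reaches from about 0.35 to 0.775 m from the base axis. Payload 7.3 kg.
Tool frame: the origin (TCP) lies on the centre line of the jaws, within the pads' length; the fingertips stand 17 mm ahead of it and the grasp point (between the pads) lies 2 mm behind it (robot.tcp_to_tips is the distance from the TCP to the fingertips, in m); z points along the fingers, y is the line along which they close (so a half turn about z gives the same grasp; the last joint's range is limited). The gripper opens to 92 mm and grips with 3 to 60 N. Pads are 19 mm wide; open, the fingers measure 130 mm over their backs; the gripper's body (75 mm by 190 mm) begins 47 mm behind the grasp point.
Start: joints at [-1.493, 0.342, 1.524, -0, 1.275, -0.146], TCP at [0.117, -0.512, 0.244] pointing down, gripper open.
Joint ranges: [-2.53, 2.53], [-0.77, 2.02], [0.04, 2.7], [-1, 4.14], [0.28, 2.66], [-3.11, 3.11]. Speed limits (rad/s): [2.57, 2.57, 3.14, 3.14, 3.14, 3.14].

### API

Orientations are given as [roll, pitch, yaw] about the fixed x, y, z axes, in that order (R = Rz(yaw) Ry(pitch) Rx(roll)).
In Python, from cell import robot gives the robot as it stands. The module is installed in compiled form; this text tells all that it offers.
- The arm moves only by the tool carry_out, never from a script. Its argument "commands" is a list of rows, each a list of 3 entries, a list of its own where there are three numbers: the shift along the tool's x, y, z in m, then the turn about the tool's z in rad, then the opening, from 0 (shut) to 1 (fully open). In form: [[[dx, dy, dz], yaw, claw], ...]. A call has 1 to 20 rows; each row shifts and turns the commanded pose from where the row before left it, along the tool's axes as they then stand; what a row does not reach is not made up. A row lasts 1/8 s, in which the tool goes at most 62.5 mm and 10.7 degrees, less where a joint would pass 70% of its speed; a pose out of reach is approached as far as the arm can. A call is refused whole if a number of a shift passes 0.0625 or a number of a turn 0.188, either way. A call with a gripper value outside its range is refused whole. The fingers move at their own pace and stop on an object; "newtons" is the grip in N (left out, the last holds). Time passes only in rows, so rows that do not move let the fingers close. It gives the time, the measured TCP pose, the force, the opening and the grip force at its end, in the units of the state.
- robot.observe(): the state, without advancing time (a new reading comes with each control period).
- robot.read_camera(name): name is "side" or "top" or "wrist"; returns a dict with "pixels" (384x512x3 uint8, red, green, blue), "fx", "fy", "cx", "cy" (pixels), "view" (4x4, takes a point from world to camera coordinates); the wrist camera has in their place "T_tool_cam" (4x4, takes a point from camera to tool coordinates, whose origin is the TCP and whose axes are the flange's). Camera axes: x right, y up, looking along -z (the intrinsics and any distortion apply to the point x, -y, -z); pixel columns grow to the right and rows downward; lengths in m; the calibration is good to about 2 mm. A picture is of the moment at which its call begins: read the wrist's pose just before it. There is no depth.
- robot.hand_in(): hands the job in; it is judged then, once.
Trained networks look in a picture, given as the dict that the camera call returned (one of the last four; its "shot" number tells which), for a name from the list of things; names that differ only in an ending like _2 or _b are one class to them, and where a whole thing is asked for, a point or a joint stands for the part that bears it (a point fixed in the world has none). Each returns a list of dicts, best first, with "p" (0 to 1); they miss things now and then, are a little off and sometimes report something else, mostly with a low value. They report only what shows in the picture. A call takes as long as a camera call.
- robot.find_in(picture, name): "at" ([column, row] in pixels, amid what is visible of it).
- robot.tip_of(picture, name): "at" ([column, row] in pixels: a listed point, or the origin of a listed thing).
The state is a dict: "time": time; "qpos": joint angles; "qvel": joint speeds; "joint_efforts": joint torques, N m; "tool_pos": TCP position; "tool_rot": TCP orientation; "contact_force": force on the tool from outside, world axes, zero at the start; "torque": the same for the moment, N m; "opening": finger opening in m; "grip_force": force on a finger pad.
Only numpy, scipy, OpenCV 4.12 (cv2) and the standard library are available. Lean on these libraries where they do the work, as an engineer would, in place of code of your own. Each camera call takes 0.05 s, during which the arm holds its last target. There are 200 camera calls.

### The job

Lay out the plating station: stand the orange-capped vial in the round cup, lay the culture dish on the round pad inside its ring, put the timer face up on the rectangular pad, centred and square with its outline, and lay the forceps lengthwise across both bars of the instrument rest, between the horns. Take them in any order, keep the vial upright all the way, and leave every thing lying still in its own place.

Things in the scene. Friction and masses are not known exactly. Their poses are not given: they have to be found in the camera images.
- vial: Small clear vial with a ribbed orange screw cap, standing upright: 26 mm diameter, 62 mm tall, the cap being the top 13 mm; about 40 g, varying. Origin at the centre of its underside, z up the vial.
- dish: Closed round clear culture dish with pink filling, lying flat: 60 mm over the lid, 57 mm where it is gripped, 12 mm high; about 30 g, varying. Origin at the centre of its underside, z up.
- clock_timer: White kitchen-type laboratory timer with a grey display and three round buttons on top, lying flat: 60 mm along its x, 68 mm along its y, body 14 mm high, buttons up to 17 mm; about 90 g, varying. Origin at the centre of its underside, z up.
- tweezers: Slim steel forceps lying flat: 126 mm long along its y, at most 18 mm wide along its x, 12 mm high; about 30 g, varying. Origin under the middle of its length, z up. Grip it across its width near the middle.
- vial_cup: Fixed white round cup, open on top: 54 mm outer and 44 mm inner diameter, 22 mm high, inner floor 5 mm above its origin, with a 68 mm foot flange 4 mm thick. The vial belongs in it. Origin at the centre of its underside.
- dish_pad: Fixed flat white round pad, 84 mm diameter, 3 mm thick, with a dark printed ring of 70 mm diameter. The dish belongs on it. Origin at the centre of its underside.
- timer_pad: Fixed flat white rectangular pad, 88 mm along its x, 96 mm along its y, 3 mm thick, with a dark printed outline 68 mm by 76 mm, its longer side along y. The timer belongs on it; any quarter turn will do. Origin at the centre of its underside.
- tweezers_rest: Fixed white instrument rest: two parallel bars 84 mm apart (at y = -42 and +42 mm in its frame), each 60 mm long along x, 10 mm wide, top 12 mm above the worktop, with a horn at either end that stands to 20 mm; 48 mm free between the horns. A flat strip 22 mm wide and 4 mm high joins the bars. The forceps belong across both bars, along the rest's y axis, either way round. Origin at the centre of its underside.

How it is judged:
By the outcome, as a careful person would: the job done as asked, in the order asked, and still so for the second after the job is handed in, with the robot touching nothing.
It also fails if it takes over 109 s, if anything falls off the work surface, if the arm or the gripper's body presses on something with over 40 N, if the wrist force passes 120 N, or if a joint passes its speed limit or range.

## Working session

There is one attempt and no reset: what is moved stays moved. The work goes in short steps, Python scripts to look and compute and a tool call to move; the robot and the scene stay as the last step left them, time stands still between calls to the robot, and variables do not carry over. Pictures are saved under pics/ and viewed, at most 14 in all, crops included, and the job is handed in when it is done.

Besides the shell and the picture viewer there is one more tool, called after ">>>" in YAML: its name, and indented under it one key for each argument. carry_out: Moves the arm, as the interface text tells. Its arguments: {"type":"object","properties":{"commands":{"type":"array"},"newtons":{"type":"number"}},"required":["commands"]}

```bash
mkdir -p pics
cat > h.py <<'E'
import numpy as np, cv2
from cell import robot
from scipy.spatial.transform import Rotation as Rn
def ray(pic,at,T=None):
    d=np.array([(at[0]-pic['cx'])/pic['fx'],-(at[1]-pic['cy'])/pic['fy'],-1.])
    M=T if T is not None else np.linalg.inv(np.array(pic['view']))
    return M[:3,3],M[:3,:3]@d
def onz(pic,at,z,T=None):
    o,d=ray(pic,at,T); return o+d*(z-o[2])/d[2]
def proj(pic,P,T=None):
    M=np.linalg.inv(T) if T is not None else np.array(pic['view'])
    p=M[:3,:3]@np.array(P)+M[:3,3]
    return [pic['cx']+pic['fx']*p[0]/-p[2], pic['cy']-pic['fy']*p[1]/-p[2]]
def toolT(s):
    T=np.eye(4);r=np.array(s['tool_rot']);T[:3,:3]=Rn.from_euler('xyz',r).as_matrix();T[:3,3]=s['tool_pos'];return T
def wrist():
    s=robot.observe();p=robot.read_camera('wrist');return p,toolT(s)@np.array(p['T_tool_cam'])
def save(p,n,s=1.5): cv2.imwrite('pics/'+n,cv2.resize(p['pixels'][:,:,::-1],None,fx=s,fy=s))
names=['vial','dish','clock_timer','tweezers','vial_cup','dish_pad','timer_pad','tweezers_rest']
E
python3 - <<'E'
from h import *
s=robot.observe();print({k:s[k] for k in('time','tool_pos','tool_rot','opening')})
for c in('top','side'):
    p=robot.read_camera(c);save(p,c+'0.png');print(c,[k for k in p if k!='pixels'],p.get('fx'))
    for n in names:
        for f in ('find_in','tip_of'):
            r=getattr(robot,f)(p,n)[:2]
            print(n,f,[(round(x['p'],2),np.round(x['at']).tolist(),onz(p,x['at'],0.0)[:2].round(3).tolist()) for x in r])
w=robot.read_camera('wrist');print(np.round(w['T_tool_cam'],3),w['fx'])
E
```

```text
{'time': 0.0, 'tool_pos': array([ 0.11651073, -0.51151762,  0.24304939]), 'tool_rot': array([-3.14007894e+00, -2.50944993e-04,  2.23797568e-01]), 'opening': 0.0916746844323302}
top ['fx', 'fy', 'cx', 'cy', 'view', 'shot'] 457.53315584146463
vial find_in [(0.5, [259.0, 214.0], [0.463, 0.011])]
vial tip_of [(0.47, [258.0, 214.0], [0.463, 0.014])]
dish find_in [(0.89, [201.0, 161.0], [0.613, 0.177])]
dish tip_of [(0.81, [200.0, 160.0], [0.616, 0.18])]
clock_timer find_in [(0.63, [150.0, 157.0], [0.623, 0.322])]
clock_timer tip_of [(0.6, [150.0, 158.0], [0.621, 0.324])]
tweezers find_in []
tweezers tip_of [(0.75, [260.0, 214.0], [0.464, 0.009]), (0.59, [377.0, 160.0], [0.62, -0.32])]
vial_cup find_in [(0.9, [385.0, 216.0], [0.462, -0.342])]
vial_cup tip_of [(0.86, [386.0, 216.0], [0.462, -0.346])]
dish_pad find_in [(0.83, [138.0, 212.0], [0.465, 0.352])]
dish_pad tip_of [(0.69, [140.0, 213.0], [0.463, 0.347])]
timer_pad find_in [(0.92, [208.0, 220.0], [0.447, 0.155])]
timer_pad tip_of [(0.8, [207.0, 221.0], [0.441, 0.159]), (0.24, [138.0, 214.0], [0.46, 0.352])]
tweezers_rest find_in [(0
[... 425 characters left out ...]
[(0.61, [174.0, 166.0], [0.627, 0.323])]
tweezers find_in [(0.56, [410.0, 216.0], [0.625, -0.325])]
tweezers tip_of [(0.71, [410.0, 215.0], [0.626, -0.324])]
vial_cup find_in [(0.77, [407.0, 256.0], [0.467, -0.334])]
vial_cup tip_of [(0.83, [410.0, 261.0], [0.454, -0.341])]
dish_pad find_in [(0.73, [130.0, 194.0], [0.456, 0.349])]
dish_pad tip_of [(0.76, [136.0, 193.0], [0.465, 0.337])]
timer_pad find_in []
timer_pad tip_of []
tweezers_rest find_in [(0.86, [328.0, 241.0], [0.455, -0.168])]
tweezers_rest tip_of [(0.92, [322.0, 242.0], [0.447, -0.156])]
[[ 0.     0.968  0.25   0.068]
 [ 1.    -0.    -0.001 -0.   ]
 [-0.001  0.25  -0.968 -0.141]
 [ 0.     0.     0.     1.   ]] 319.9320706573124
```

View pics/top0.png

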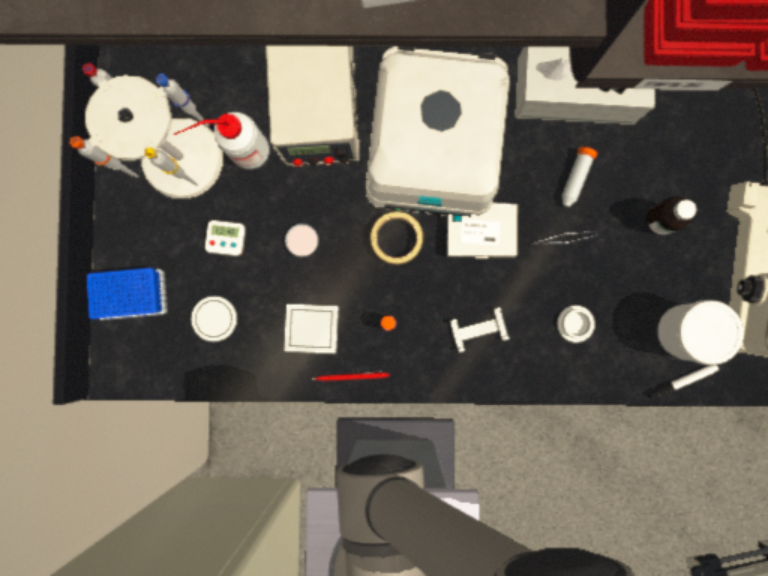

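View pics/side0.png

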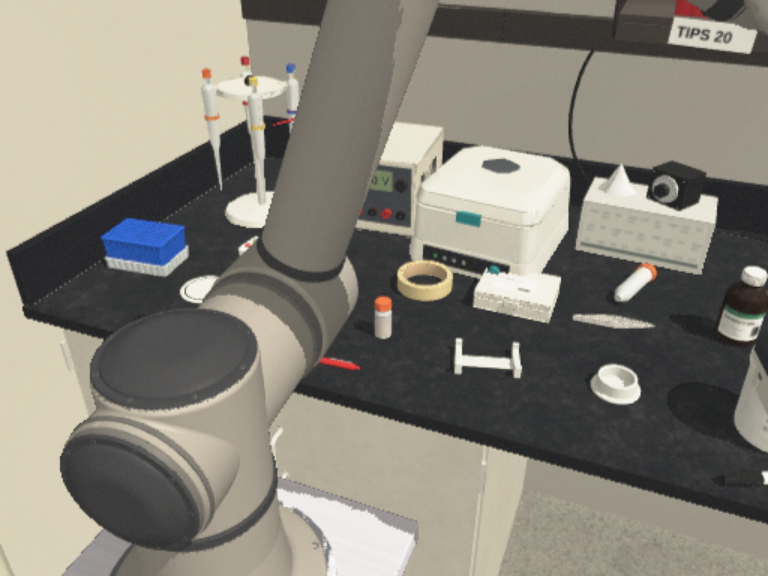

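The top view (shown at 1.5×) has the vial at (388,323), cup (575,323), dish (302,240), dish pad (214,319), timer (225,238), timer pad (311,328), forceps (566,238) and rest (480,328). The networks agree with these. I'll move over the right-hand group for a closer look.

>>> carry_out:
  commands:
    - [[0,0,0],0.112,1]
    - [[0,0,0],0.112,1]
    - [[0.05,-0.03,0],0,1]
    - [[0.05,-0.03,0],0,1]
    - [[0.05,-0.03,0],0,1]
    - [[0.05,-0.03,0],0,1]
    - [[0.05,-0.03,0],0,1]
    - [[0.05,-0.03,0],0,1]
    - [[0.05,-0.03,0],0,1]
    - [[0.05,-0.03,0],0,1]
    - [[0,0,0],0,1]
    - [[0,0,0],0,1]

```text
time: 3.25
tool_pos: [0.5163, -0.2719, 0.2434]
tool_rot: [3.142, 0.001, 0.0]
contact_force: [0.0, -0.5, 0.3]
opening: 0.0919
grip_force: 0.0
```

Run:
```python
from h import *
s=robot.observe();print(s['time'],s['tool_pos'],s['tool_rot'])
p,T=wrist();save(p,'w1.png')
for n,z in zip(['tweezers','vial_cup','tweezers_rest','vial'],[.01,.022,.012,0]):
    for f in ('find_in','tip_of'):
        print(n,f,[(round(x['p'],2),np.round(x['at']).tolist(),onz(p,x['at'],z if f=='find_in' else 0,T)[:2].round(3).tolist()) for x in getattr(robot,f)(p,n)[:2]])
```

```text
3.25 [ 0.51627323 -0.27194433  0.24341045] [3.14157782e+00 9.37979847e-04 4.73392094e-04]
tweezers find_in [(0.55, [259.0, 80.0], [0.615, -0.279])]
tweezers tip_of [(0.8, [298.0, 72.0], [0.624, -0.323])]
vial_cup find_in []
vial_cup tip_of [(0.69, [307.0, 207.0], [0.464, -0.34])]
tweezers_rest find_in [(0.63, [175.0, 215.0], [0.458, -0.177])]
tweezers_rest tip_of [(0.95, [163.0, 220.0], [0.447, -0.158])]
vial find_in [(0.57, [21.0, 208.0], [0.462, 0.019])]
vial tip_of [(0.58, [32.0, 210.0], [0.46, 0.007])]
```

View pics/w1.png

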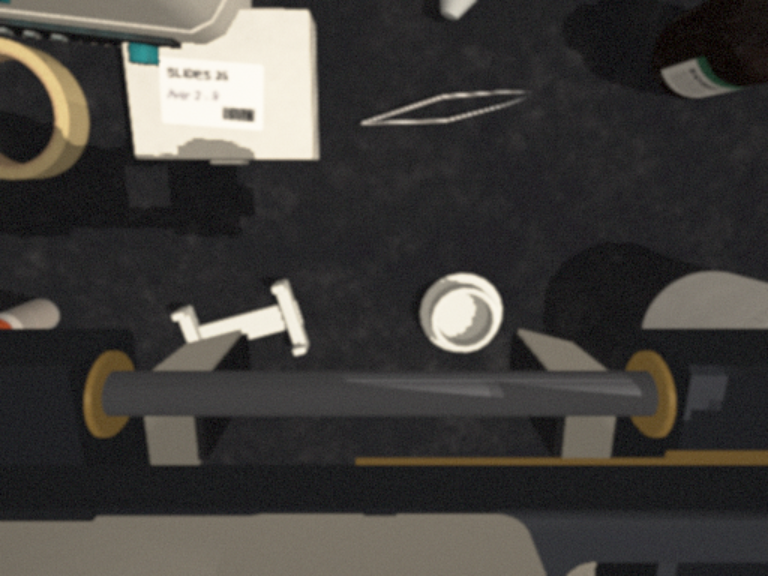

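The wrist view (1.5×) shows the forceps from (361,123) to (528,93), the cup at (462,313) and the rest with bars near (187,328) and (290,318). Next I'll work out the axes of the forceps and the rest.

Run:
```python
from h import *
p,T=wrist()
def P(u,v,z): return onz(p,[u/1.5,v/1.5],z,T)[:2].round(4)
a,b=P(361,123,.006),P(528,93,.006);print('fz',a,b,(a+b)/2,np.linalg.norm(a-b),'dir',np.arctan2(*(a-b)[::-1]))
g=cv2.cvtColor(p['pixels'],cv2.COLOR_RGB2GRAY)
rt=P(283,281,.02),P(301,352,.02);print('right bar',rt,np.linalg.norm(rt[0]-rt[1]),np.arctan2(*(rt[0]-rt[1])[::-1]))
c=g[170:245,105:215].copy();cv2.imwrite('pics/rest.png',cv2.resize(c,None,fx=6,fy=6,interpolation=cv2.INTER_CUBIC))
c=g[50:100,225:370].copy();cv2.imwrite('pics/fz.png',cv2.resize(c,None,fx=5,fy=5,interpolation=cv2.INTER_CUBIC))
```

```text
fz [ 0.6131 -0.2588] [ 0.6341 -0.3825] [ 0.6236  -0.32065] 0.12546987686293473 dir 1.7389586219207553
right bar (array([ 0.4946, -0.197 ]), array([ 0.435 , -0.2086])) 0.060718366249430646 0.1922276472010758
```

View pics/rest.png

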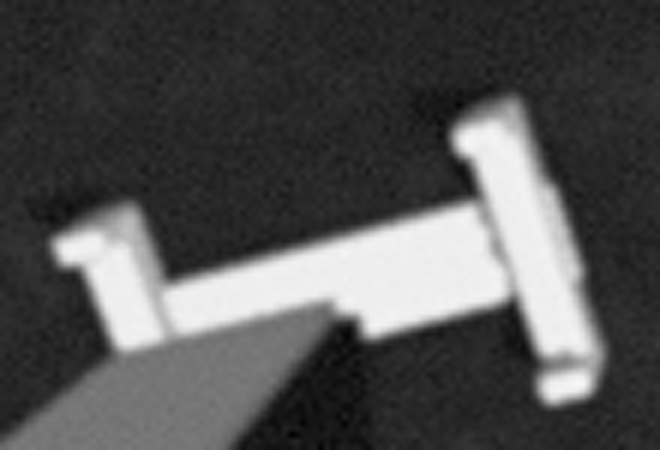

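View pics/fz.png

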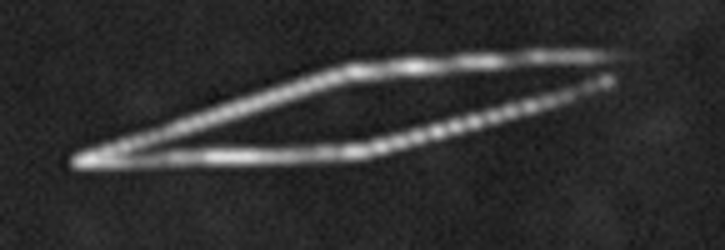

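The forceps' joined end is at crop (72,160) and its tips near (615,68). The rest's strip and right-bar corners are visible, so I'll fit its pose to those corners.

Run:
```python
from h import *
from scipy.optimize import least_squares
p,T=wrist()
M=np.array([[11,37,4],[11,-37,4],[-11,-37,4],[30,-37,20],[-30,-37,20],[-30,-47,20],[30,47,20]])/1e3
U=np.array([[165,288],[475,205],[510,300],[452,135],[540,403],[597,392],[52,247]])/6+[105,170]
def f(q):
    R=Rn.from_euler('z',q[2]).as_matrix()
    return np.ravel([np.array(proj(p,R@m+[q[0],q[1],0],T))-u for m,u in zip(M,U)])
r=least_squares(f,[.45,-.16,.19],loss='soft_l1');print('rest',r.x,r.fun.round(1))
a,b=[onz(p,[u/5+225,v/5+50],.006,T)[:2] for u,v in((72,160),(618,68))]
print('fz',a,b,(a+b)/2,np.linalg.norm(a-b),np.arctan2(*(a-b)[::-1])-np.pi/2)
a,b=[onz(p,[u/5+225,v/5+50],.010,T)[:2] for u,v in((355,70),(355,153))]
print('wide',a,b,(a+b)/2)
```

```text
rest [ 0.44959779 -0.15842458  0.2751939 ] [-0.8  0.7  3.3 -0.8  3.1 -0.5 -0.7 -0.2  0.6  0.8 -1.1  0.5 -0.5 -0.3]
fz [ 0.61312962 -0.25721879] [ 0.63246913 -0.37867277] [ 0.62279937 -0.31794578] 0.12298408901113143 0.15790747547677841
wide [ 0.63156621 -0.31976751] [ 0.61427273 -0.32034119] [ 0.62291947 -0.32005435]
```

>>> carry_out:
  commands:
    - [[0.0535,0.024,0],0,0.55]
    - [[0.0535,0.024,0],0,0.55]
    - [[0,0,0.016],-0.173,0.55]
    - [[0,0,0.016],-0.173,0.55]
    - [[0,0,0.016],-0.173,0.55]
    - [[0,0,0.016],-0.173,0.55]
    - [[0,0,0.016],-0.173,0.55]
    - [[0,0,0.016],-0.173,0.55]
    - [[0,0,0.016],-0.173,0.55]
    - [[0,0,0.016],-0.173,0.55]
    - [[0,0,0.016],-0.173,0.55]
    - [[0,0,0.016],-0.174,0.55]
    - [[0,0,0],0,0.55]
    - [[0,0,0],0,0.55]

```text
time: 5.55
tool_pos: [0.6239, -0.3202, 0.0844]
tool_rot: [3.141, 0.001, 1.727]
contact_force: [-0.7, -0.9, -0.4]
opening: 0.0504
grip_force: 0.0
```

```bash
cat >> h.py <<'E'
def delta(target,yaw=None):
    s=robot.observe();T=toolT(s);d=T[:3,:3].T@(np.array(target)-T[:3,3])
    y=s['tool_rot'][2]; print('t',round(s['time'],2),'delta tool',d.round(4),'turn',None if yaw is None else round(-((yaw-y+np.pi)%(2*np.pi)-np.pi),3))
E
python3 - <<'E'
from h import *
delta([.623,-.320,.02],1.731)
p,T=wrist();save(p,'w2.png')
a=[.623,-.32,.006];print('expect centre px*1.5',np.array(proj(p,a,T))*1.5)
E
```

```text
t 5.55 delta tool [ 0.0004 -0.0009  0.0644] turn -0.004
expect centre px*1.5 [375.70021312 306.68912449]
```

View pics/w2.png

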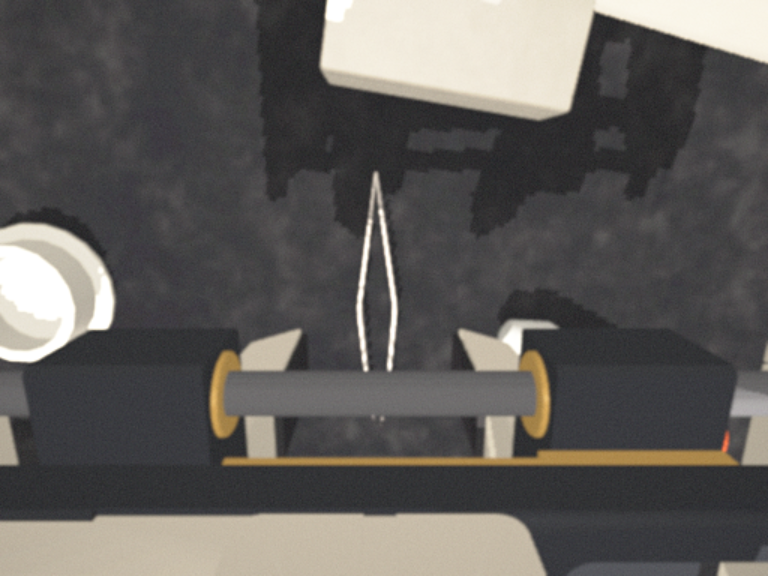

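The forceps sit centred between the jaws and aligned, with the widest part at (378,300) as predicted. Going down to grip.

>>> carry_out:
  commands:
    - [[0,-0.001,0.03],0,0.55]
    - [[0,0,0.025],0,0.55]
    - [[0,0,0.009],0,0.55]
    - [[0,0,0],0,0.55]
    - [[0,0,0],0,0]
    - [[0,0,0],0,0]
    - [[0,0,0],0,0]
    - [[0,0,0],0,0]
    - [[0,0,0],0,0]
    - [[0,0,0],0,0]
  newtons: 12

```text
time: 6.85
tool_pos: [0.6227, -0.3203, 0.02]
tool_rot: [3.141, 0.0, 1.731]
contact_force: [0.2, -0.4, 2.8]
opening: 0.0169
grip_force: 12.0
```

>>> carry_out:
  commands:
    - [[0,0,-0.05],0,0]
    - [[0,0,-0.05],0,0]
    - [[0.02,-0.0365,0],-0.025,0]
    - [[0.02,-0.0365,0],-0.025,0]
    - [[0.02,-0.0365,0],-0.025,0]
    - [[0.02,-0.0365,0],-0.025,0]
    - [[0,0,0],0,0]
    - [[0,0,0],0,0]

```text
time: 7.85
tool_pos: [0.4646, -0.271, 0.1201]
tool_rot: [3.14, 0.001, 1.83]
contact_force: [-0.1, -0.1, -0.1]
opening: 0.0172
grip_force: 12.0
```

Run:
```python
from h import *
p,T=wrist();save(p,'w3.png')
q=[.449,-.158,.26];R=Rn.from_euler('z',q[2]).as_matrix()
for m in ([30,47,20],[30,37,20],[-30,37,20],[-30,47,20],[30,-37,20],[-30,-37,20],[-11,-37,4],[11,37,4]): print(m,np.round(np.array(proj(p,R@np.array(m)/1e3+[q[0],q[1],0],T))*1.5))
print([(round(x['p'],2),onz(p,x['at'],0,T)[:2].round(3).tolist()) for x in robot.tip_of(p,'tweezers_rest')[:2]])
print(robot.observe()['opening'])
```

```text
[30, 47, 20] [477. -57.]
[30, 37, 20] [476. -31.]
[-30, 37, 20] [341. -31.]
[-30, 47, 20] [341. -57.]
[30, -37, 20] [468. 143.]
[-30, -37, 20] [344. 143.]
[-11, -37, 4] [383. 144.]
[11, 37, 4] [430. -18.]
[]
0.0175060624950516
```

View pics/w3.png

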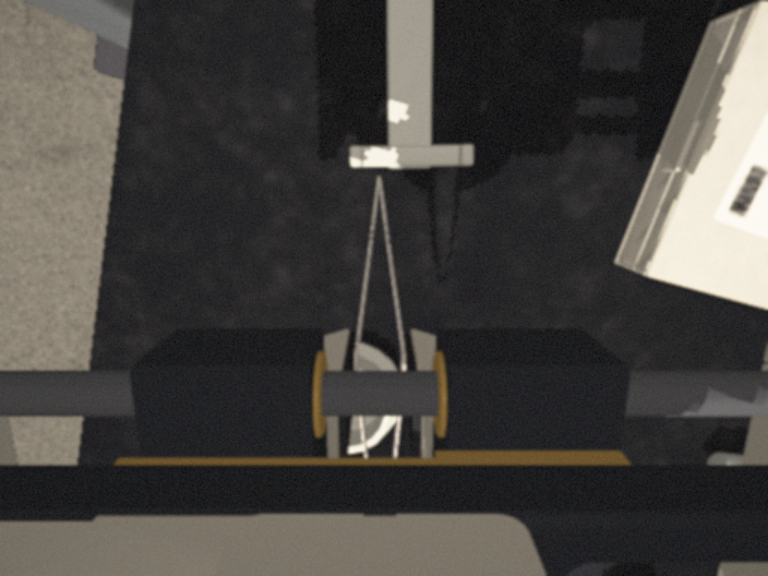

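The near bar runs from (349,146) to (474,144), about 2.4 mm right of my prediction. Its angle is right, so I correct the rest to (0.4516,−0.1587) and move over it.

>>> carry_out:
  commands:
    - [[0.056,0.008,0],0,0]
    - [[0.056,0.008,0],0,0]
    - [[0,0,0.04],0,0]
    - [[0,0,0.032],0,0]
    - [[0,0,0],0,0]
    - [[0,0,0],0,0]

```text
time: 8.7
tool_pos: [0.4515, -0.1585, 0.0484]
tool_rot: [3.141, 0.001, 1.831]
contact_force: [-0.3, -0.4, 0.3]
opening: 0.0174
grip_force: 12.0
```

Run:
```python
from h import *
delta([.4516,-.1587,.0325],1.831)
```

```text
t 8.7 delta tool [-0.0002  0.0001  0.0159] turn -0.0
```

>>> carry_out:
  commands:
    - [[0,0,0.01],0,0]
    - [[0,0,0.0055],0,0]
    - [[0,0,0],0,0]
    - [[0,0,0],0,0.05]
    - [[0,0,0],0,0.3]
    - [[0,0,0],0,0.4]
    - [[0,0,0],0,0.4]
    - [[0,0,-0.02],0,0.4]
    - [[0,0,-0.05],0,0.4]
    - [[0,0,-0.05],0,0.4]
    - [[0,0,-0.05],0,0.4]
    - [[0,0,0],0,0.6]
    - [[0,0,0],0,0.6]

```text
time: 10.32
tool_pos: [0.45, -0.1578, 0.2016]
tool_rot: [-3.141, -0.0, 1.831]
contact_force: [0.3, -0.6, 0.1]
opening: 0.0519
grip_force: 0.0
```

Run:
```python
from h import *
p=robot.read_camera('top')
c=p['pixels'][185:255,285:360];s=robot.read_camera('side')['pixels'][200:270,285:370]
cv2.imwrite('pics/chk1.png',np.hstack([cv2.resize(c,(400,400),interpolation=2),cv2.resize(s,(400,400),interpolation=2)])[:,:,::-1])
delta([.461,.009,.2],1.571)
```

```text
t 10.43 delta tool [0.1582 0.0538 0.001 ] turn 0.26
```

View pics/chk1.png

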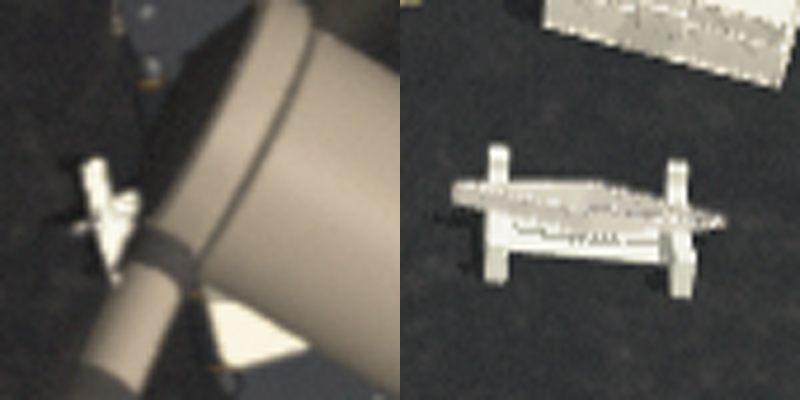

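The forceps lie across both bars between the horns (the crop's right half shows it). Next is the vial.

>>> carry_out:
  commands:
    - [[0,0,0],0.13,0.8]
    - [[0,0,0],0.13,0.8]
    - [[0.04,0.006,0.02],0,0.8]
    - [[0.04,0.005,0.02],0,0.8]
    - [[0,0,0],0,0.8]
    - [[0,0,0],0,0.8]

```text
time: 11.18
tool_pos: [0.4614, -0.0784, 0.1617]
tool_rot: [-3.141, 0.0, 1.571]
contact_force: [1.0, -0.3, -0.5]
opening: 0.0733
grip_force: 0.0
```

Run:
```python
from h import *
p,T=wrist()
for n in['vial']:
    print(n,[(round(x['p'],2),x['at'],onz(p,x['at'],0,T)[:2].round(4).tolist()) for x in robot.tip_of(p,n)[:2]])
h=cv2.cvtColor(p['pixels'],cv2.COLOR_RGB2HSV);m=cv2.inRange(h,(3,150,80),(18,255,255))
n,l,st,ce=cv2.connectedComponentsWithStats(m)
for i in range(1,n):
    if st[i,4]>60: print(st[i],ce[i],onz(p,ce[i],.060,T)[:2].round(4))
save(p,'w4.png')
```

```text
vial [(0.86, [256.1, 83.5], [0.4648, 0.0106])]
[235  59  37  34 617] [252.89951378  78.50567261] [0.462  0.0097]
```

View pics/w4.png

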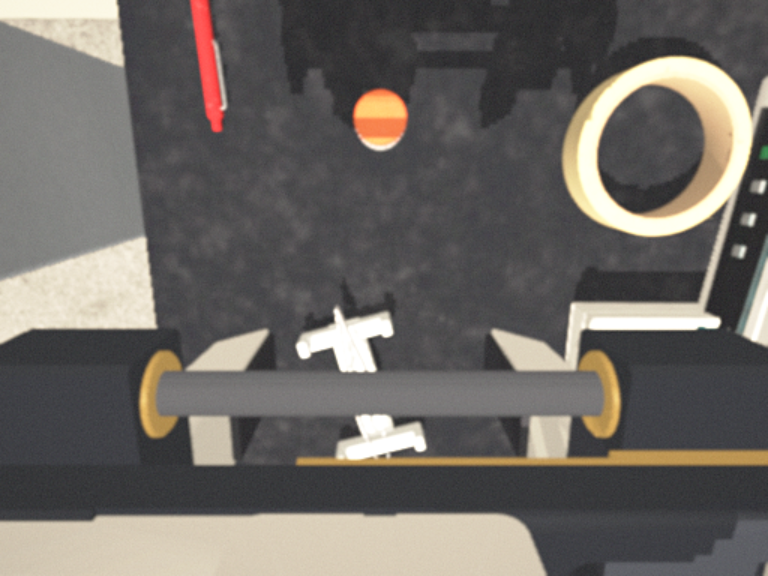

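The cap is centred at (380,115), so the vial stands at about (0.462, 0.010).

>>> carry_out:
  commands:
    - [[0.044,0,0],0,0.8]
    - [[0.044,0,0],0,0.8]
    - [[0,0,0.05],0,0.8]
    - [[0,0,0.05],0,0.8]
    - [[0,0,0.02],0,0.8]
    - [[0,0,0],0,0.8]
    - [[0,0,0],0,0.2]
    - [[0,0,0],0,0.2]
    - [[0,0,0],0,0.2]
    - [[0,0,0],0,0.2]
    - [[0,0,0],0,0.2]
    - [[0,0,0],0,0.2]
    - [[0,0,0],0,0.2]
  newtons: 12

```text
time: 12.9
tool_pos: [0.4615, 0.0099, 0.0423]
tool_rot: [3.141, 0.0, 1.571]
contact_force: [-0.9, 0.0, 2.6]
opening: 0.0264
grip_force: 12.0
```

>>> carry_out:
  commands:
    - [[0,0,-0.04],0,0.2]
    - [[0,0,-0.04],0,0.2]
    - [[-0.03,0,0],0,0.2]
    - [[-0.05,0,0],0,0.2]
    - [[-0.05,0,0],0,0.2]
    - [[-0.05,0,0],0,0.2]
    - [[-0.05,0,0],0,0.2]
    - [[-0.05,0,0],0,0.2]
    - [[-0.04,0.001,0],0,0.2]
    - [[-0.031,0,0],0,0.2]
    - [[0,0,0.025],0,0.2]
    - [[0,0,0.02],0,0.2]
    - [[0,0,0],0,0.2]
    - [[0,0,0],0,0.2]

```text
time: 14.65
tool_pos: [0.4628, -0.3412, 0.0778]
tool_rot: [3.141, 0.001, 1.571]
contact_force: [0.1, -0.5, -0.1]
opening: 0.0258
grip_force: 12.0
```

Run:
```python
from h import *
delta([.463,-.341,.048],1.571)
s=robot.read_camera('side');print([(round(x['p'],2),x['at'],onz(s,x['at'],0)[:2].round(4).tolist()) for x in robot.tip_of(s,'vial_cup')[:1]])
cv2.imwrite('pics/chk2.png',cv2.resize(s['pixels'][180:290,350:470,::-1],None,fx=5,fy=5,interpolation=2))
```

```text
t 14.65 delta tool [0.0003 0.0002 0.0298] turn -0.0
[(0.69, [410.8, 259.8], [0.4584, -0.3423])]
```

View pics/chk2.png

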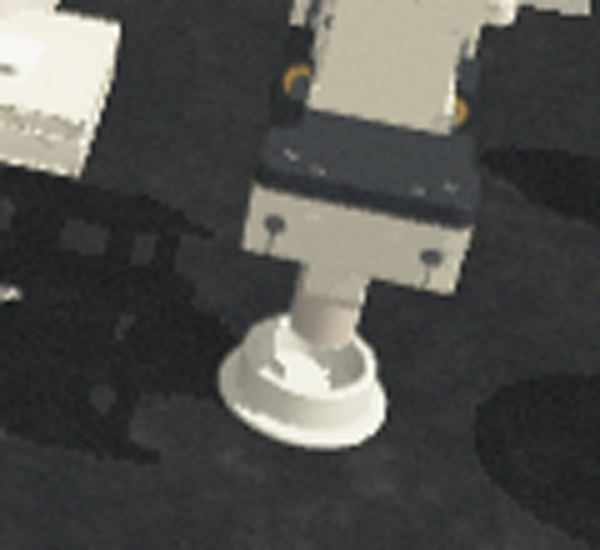

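The vial is over the cup opening, with its bottom at about (325,340) just above the rim. Lowering it.

>>> carry_out:
  commands:
    - [[0,0,0.015],0,0.2]
    - [[0,0,0.01],0,0.2]
    - [[0,0,0.005],0,0.2]
    - [[0,0,0],0,0.2]

```text
time: 15.25
tool_pos: [0.4623, -0.341, 0.0469]
tool_rot: [-3.141, -0.0, 1.571]
contact_force: [0.1, -0.8, -0.4]
opening: 0.0262
grip_force: 12.0
```

>>> carry_out:
  commands:
    - [[0,0,0.001],0,0.2]
    - [[0,0,0],0,0.32]
    - [[0,0,0],0,0.45]
    - [[0,0,0],0,0.5]
    - [[0,0,0],0,0.5]
    - [[0,0,-0.03],0,0.5]
    - [[0,0,-0.05],0,0.5]
    - [[0,0,-0.06],0,0.6]
    - [[0,0,-0.06],0,0.8]
    - [[0.03,0,0],0,1]
    - [[0.056,0,0],0,1]
    - [[0.056,0,0],0,1]
    - [[0.056,0,0],0,1]
    - [[0.056,0,0],0,1]
    - [[0.056,0,0],0,1]
    - [[0.056,0,0],0,1]
    - [[0.056,0,0],0,1]
    - [[0.056,0,0],0,1]
    - [[0.056,0,0],0,1]
    - [[0.056,0.018,0],0,1]

```text
time: 17.75
tool_pos: [0.4798, 0.2509, 0.2466]
tool_rot: [3.141, 0.0, 1.571]
contact_force: [2.2, -0.7, 0.9]
opening: 0.0919
grip_force: 0.0
```

>>> carry_out:
  commands:
    - [[0,0,0],0.1745,1]
    - [[0,0,0],0.1745,1]
    - [[0,0,0],0.1745,1]
    - [[0,0,0],0.1745,1]
    - [[0,0,0],0.1745,1]
    - [[0,0,0],0.1745,1]
    - [[0,0,0],0.1745,1]
    - [[0,0,0],0.1745,1]
    - [[0,0,0],0.1745,1]
    - [[0,0,0],0,1]
    - [[0,0,0],0,1]

```text
time: 19.12
tool_pos: [0.4804, 0.2489, 0.2461]
tool_rot: [3.141, 0.0, 0.004]
contact_force: [0.5, -0.2, -0.5]
opening: 0.0921
grip_force: 0.0
```

Run:
```python
from h import *
s=robot.observe();print(s['tool_pos'],s['tool_rot'])
p,T=wrist()
for n in['dish','clock_timer','dish_pad','timer_pad']:
    print(n,[(round(x['p'],2),np.round(x['at']).tolist(),onz(p,x['at'],0,T)[:2].round(4).tolist()) for x in robot.tip_of(p,n)[:2]])
save(p,'w5.png')
t=robot.read_camera('side');save({'pixels':t['pixels'][200:280,280:450]},'side5.png',4)
```

```text
[0.48041007 0.24894006 0.24613756] [3.14148497e+00 9.22105489e-05 3.70133164e-03]
dish [(0.57, [321.0, 47.0], [0.6157, 0.1729])]
clock_timer [(0.66, [190.0, 45.0], [0.617, 0.3198]), (0.16, [327.0, 188.0], [0.453, 0.1561])]
dish_pad [(0.93, [181.0, 173.0], [0.4706, 0.3375])]
timer_pad [(0.62, [324.0, 188.0], [0.4525, 0.1599])]
```

View pics/w5.png

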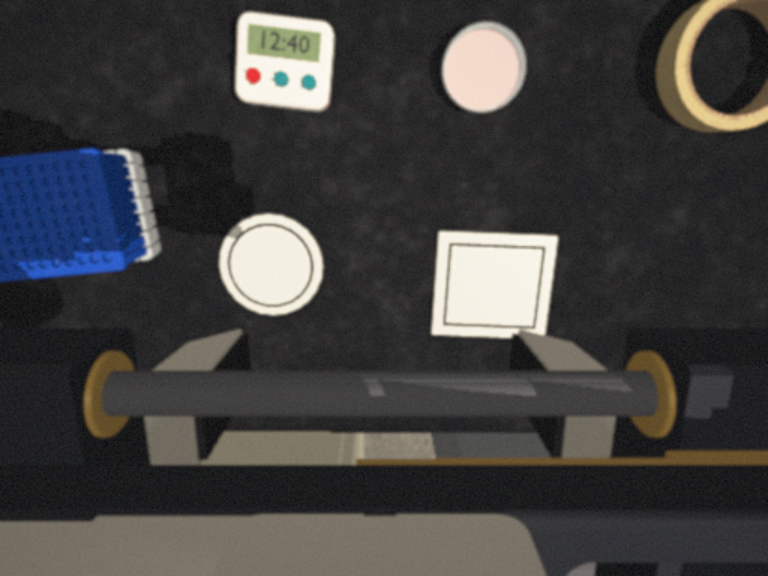

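View pics/side5.png

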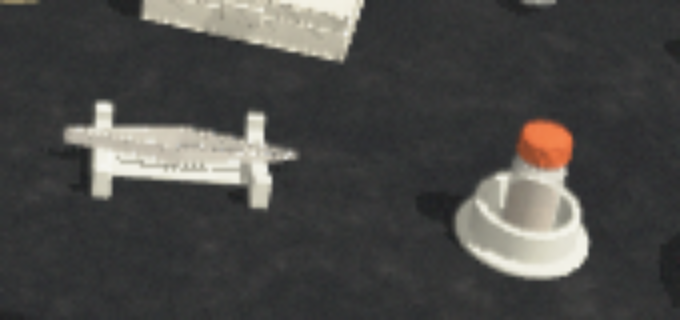

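The vial stands upright in its cup and the forceps are still in place. The wrist view (1.5×) shows the timer at (285,62), dish at (484,67), dish pad at (271,264) and timer pad at (494,284). I'll segment these for exact poses.

```bash
cat >> h.py <<'E'
def blobs(p,T,seeds,lo=150):
    g=p['pixels'].min(2);m=((g>lo)*255).astype(np.uint8)
    m=cv2.morphologyEx(m,cv2.MORPH_CLOSE,np.ones((3,3)))
    cs,_=cv2.findContours(m,cv2.RETR_EXTERNAL,cv2.CHAIN_APPROX_NONE)
    for n,(u,v,z) in seeds.items():
        for c in cs:
            if cv2.contourArea(c)>200 and cv2.pointPolygonTest(c,(float(u),float(v)),False)>=0:
                h=c[:,0,:].astype(float)
                W=np.array([onz(p,q,z,T)[:2] for q in h]).astype(np.float32)*1000
                r=cv2.minAreaRect(W);k=cv2.minEnclosingCircle(W);b=cv2.boundingRect(c)
                print(n,'rect',np.round(r[0],1),np.round(r[1],1),round(r[2],2),'circ',np.round(k[0],1),round(k[1],1),'box',b)
E
python3 - <<'E'
from h import *
p,T=wrist()
for lo in(110,150): blobs(p,T,dict(timer=(190,52,.014),dish=(322,45,.012),dpad=(181,176,.003),tpad=(329,190,.003)),lo)
E
```

```text
timer rect [618. 318.] [69.4 61. ] 83.72 circ [617.9 318.3] 42.0 box (156, 8, 67, 67)
dish rect [615.1 174.1] [59.8 60.4] 43.42 circ [615.2 174.3] 30.6 box (294, 14, 57, 61)
dpad rect [466.4 337.7] [83.6 84.9] 43.02 circ [466.9 337.9] 42.8 box (146, 142, 70, 69)
tpad rect [450.  155.2] [97.7 89.7] 87.86 circ [450.8 155.8] 64.3 box (287, 154, 85, 72)
timer rect [618.2 318.1] [68.2 59.5] 83.73 circ [618.4 317.8] 41.3 box (157, 9, 65, 65)
dish rect [615.2 174.2] [58.6 58.2] 47.95 circ [615.3 174.4] 29.7 box (295, 15, 55, 59)
dpad rect [466.6 337.9] [82.4 83.2] 45.11 circ [467.2 337.9] 42.1 box (146, 143, 69, 67)
tpad rect [450.2 155. ] [96.4 88.4] 87.95 circ [450.  155.5] 63.9 box (288, 154, 84, 71)
```

>>> carry_out:
  commands:
    - [[0.045,0.025,0.03],0.004,1]
    - [[0.045,0.025,0.03],0,1]
    - [[0.045,0.025,0.03],0,1]
    - [[0,0,0.04],0,1]
    - [[0,0,0.04],0,1]
    - [[0,0,0],0,1]
    - [[0,0,0],0,1]

```text
time: 20.35
tool_pos: [0.6162, 0.1739, 0.0778]
tool_rot: [-3.141, -0.002, -0.003]
contact_force: [-0.1, 0.7, 1.0]
opening: 0.0921
grip_force: 0.0
```

Run:
```python
from h import *
delta([.6152,.1742,.02],0)
```

```text
t 20.35 delta tool [-0.0011 -0.0003  0.0578] turn -0.003
```

>>> carry_out:
  commands:
    - [[-0.001,0,0.03],0,1]
    - [[0,0,0.02],0,1]
    - [[0,0,0.0075],0,1]
    - [[0,0,0],0,1]
    - [[0,0,0],0,0.4]
    - [[0,0,0],0,0.4]
    - [[0,0,0],0,0.4]
    - [[0,0,0],0,0.4]
    - [[0,0,0],0,0.4]
    - [[0,0,0],0,0.4]
  newtons: 12

```text
time: 21.6
tool_pos: [0.6144, 0.1736, 0.0189]
tool_rot: [3.142, -0.0, -0.004]
contact_force: [-0.8, 0.1, 2.1]
opening: 0.0567
grip_force: 12.0
```

>>> carry_out:
  commands:
    - [[0,0,-0.045],0,0.4]
    - [[0,0,-0.045],0,0.4]
    - [[-0.037,-0.041,0],0,0.4]
    - [[-0.037,-0.041,0],0,0.4]
    - [[-0.037,-0.041,0],0,0.4]
    - [[-0.037,-0.041,0],0,0.4]
    - [[0,0,0],-0.175,0.4]
    - [[0,0,0],-0.175,0.4]
    - [[0,0,0],-0.175,0.4]
    - [[0,0,0],-0.175,0.4]
    - [[0,0,0],-0.175,0.4]
    - [[0,0,0],-0.175,0.4]
    - [[0,0,0],-0.175,0.4]
    - [[0,0,0],-0.175,0.4]
    - [[0,0,0],-0.175,0.4]
    - [[0,0,0.04],0,0.4]
    - [[0,0,0.02],0,0.4]
    - [[0,0,0],0,0.4]
    - [[0,0,0],0,0.4]

```text
time: 23.98
tool_pos: [0.4674, 0.3384, 0.0494]
tool_rot: [3.141, -0.0, 1.571]
contact_force: [0.1, -0.2, -0.7]
opening: 0.0564
grip_force: 12.0
```

Run:
```python
from h import *
delta([.4668,.3379,.0225],1.571)
```

```text
t 23.98 delta tool [-0.0005 -0.0006  0.0269] turn 0.0
```

>>> carry_out:
  commands:
    - [[-0.0005,-0.0005,0.015],0,0.4]
    - [[0,0,0.0115],0,0.4]
    - [[0,0,0],0,0.4]
    - [[0,0,0],0,0.68]
    - [[0,0,0],0,0.75]
    - [[0,0,0],0,0.75]
    - [[0,0,-0.03],0,0.75]
    - [[0,0,-0.05],0,0.85]
    - [[0,0,-0.05],0,1]
    - [[-0.006,0.05,0],0,1]
    - [[-0.007,0.05,0],0,1]
    - [[-0.007,0.051,0],0.11,1]
    - [[0,0,0.04],0,1]
    - [[0,0,0.03],0,1]
    - [[0,0,0],0,1]
    - [[0,0,0],0,1]

```text
time: 25.98
tool_pos: [0.618, 0.3181, 0.0837]
tool_rot: [3.14, -0.001, 1.462]
contact_force: [-0.8, 0.0, 1.0]
opening: 0.0919
grip_force: 0.0
```

Run:
```python
from h import *
delta([.6181,.318,.02],1.461)
p=robot.read_camera('side');print([(x['p'],onz(p,x['at'],.003)[:2].round(3)) for x in robot.tip_of(p,'dish')[:2]])
```

```text
t 25.98 delta tool [-0.0002 -0.      0.0637] turn 0.001
[(0.57, array([0.461, 0.338]))]
```

>>> carry_out:
  commands:
    - [[0,0,0.035],0,1]
    - [[0,0,0.02],0,1]
    - [[0,0,0.0085],0,1]
    - [[0,0,0],0,1]
    - [[0,0,0],0,0.4]
    - [[0,0,0],0,0.4]
    - [[0,0,0],0,0.4]
    - [[0,0,0],0,0.4]
    - [[0,0,0],0,0.4]
    - [[0,0,0],0,0.4]
  newtons: 20

```text
time: 27.32
tool_pos: [0.6175, 0.3178, 0.0189]
tool_rot: [3.141, -0.0, 1.461]
contact_force: [-1.0, 0.0, 2.0]
opening: 0.0599
grip_force: 20.0
```

>>> carry_out:
  commands:
    - [[0,0,-0.045],0,0.4]
    - [[0,0,-0.045],0,0.4]
    - [[-0.045,-0.0371,0],0,0.4]
    - [[-0.045,-0.0372,0],0,0.4]
    - [[-0.045,-0.0371,0],0,0.4]
    - [[-0.045,-0.0372,0],0,0.4]
    - [[0,0,0],-0.073,0.4]
    - [[0,0,0.04],0,0.4]
    - [[0,0,0.02],0,0.4]
    - [[0,0,0],0,0.4]
    - [[0,0,0],0,0.4]

```text
time: 28.7
tool_pos: [0.4505, 0.1552, 0.0493]
tool_rot: [3.141, -0.0, 1.534]
contact_force: [-0.3, 0.5, -1.0]
opening: 0.06
grip_force: 20.0
```

Run:
```python
from h import *
delta([.4501,.1552,.0225],1.534)
```

```text
t 28.7 delta tool [ 0.     -0.0004  0.0268] turn 0.0
```

>>> carry_out:
  commands:
    - [[0,0,0.015],0,0.4]
    - [[0,0,0.0115],0,0.4]
    - [[0,0,0],0,0.4]
    - [[0,0,0],0,0.72]
    - [[0,0,0],0,0.8]
    - [[0,0,0],0,0.8]
    - [[0,0,-0.03],0,0.8]
    - [[0,0,-0.05],0,0.8]
    - [[0,0,-0.06],0,1]
    - [[0,0,-0.06],0,1]

```text
time: 29.95
tool_pos: [0.4496, 0.155, 0.2242]
tool_rot: [-3.142, 0.0, 1.534]
contact_force: [0.8, 0.0, -0.6]
opening: 0.0886
grip_force: 0.0
```

>>> carry_out:
  commands:
    - [[0,0,0],0.1704,1]
    - [[0,0,0],0.1704,1]
    - [[0,0,0],0.1704,1]
    - [[0,0,0],0.1704,1]
    - [[0,0,0],0.1704,1]
    - [[0,0,0],0.1704,1]
    - [[0,0,0],0.1704,1]
    - [[0,0,0],0.1704,1]
    - [[0,0,0],0.1704,1]
    - [[-0.025,-0.047,0],0,1]
    - [[-0.025,-0.047,0],0,1]
    - [[0,0,0],0,1]
    - [[0,0,0],0,1]

```text
time: 31.58
tool_pos: [0.4, 0.2489, 0.2222]
tool_rot: [3.141, -0.0, 0.002]
contact_force: [0.9, 0.1, 0.5]
opening: 0.0917
grip_force: 0.0
```

Run:
```python
from h import *
p,T=wrist();print(robot.observe()['time'],robot.observe()['tool_pos'])
u=[np.array(proj(p,[.467,.338,.012],T)),np.array(proj(p,[.45,.155,.017],T))];print(u)
ims=[cv2.resize(p['pixels'][max(0,int(v[1]-55)):int(v[1]+55),int(v[0]-55):int(v[0]+55)],(400,400),interpolation=2) for v in u]
cv2.imwrite('pics/fin.png',np.hstack(ims)[:,:,::-1])
```

```text
31.625 [0.40028685 0.24845595 0.22219317]
[array([169.18898237, 109.25792971]), array([341.14786343, 126.10021567])]
```

View pics/fin.png

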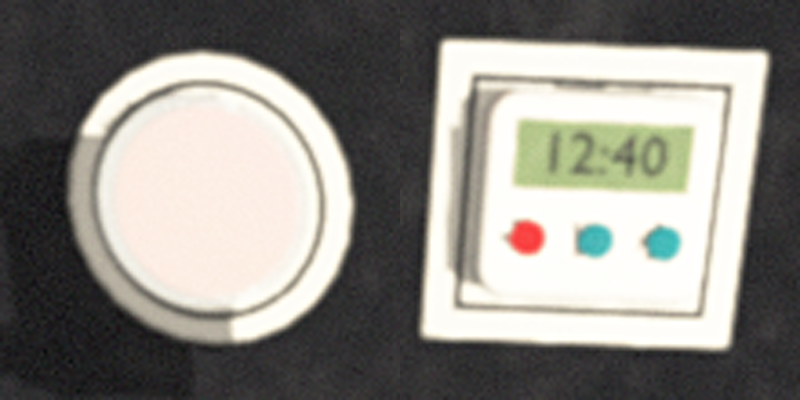

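The dish lies inside its ring, and the timer is face up and roughly square on its pad. Parallax shifts its top in the picture, so I'll check the centring by projection.

Run:
```python
from h import *
p,T=wrist()
blobs(p,T,dict(tpad=(341,90,.003),dpad=(169,85,.003)),110)
g=p['pixels']
o=np.array([int(341.148-55),int(126.1-55)]);s=400/110
def show(n,c,yaw,hx,hy,z):
    R=Rn.from_euler('z',yaw).as_matrix()
    print(n,[np.round((np.array(proj(p,R@np.array([a*hx,b*hy,0])+[c[0],c[1],z],T))-o)*s).tolist() for a,b in((1,1),(1,-1),(-1,-1),(-1,1))])
c=(.4501,.1552)
show('pad',c,-.037,.044,.048,.003);show('line',c,-.037,.034,.038,.003);show('top',c,-.037,.03,.034,.017)
for n,lo,hi in(('red',(170,8,160),(180,255,255)),('red2',(0,150,150),(6,255,255)),('teal',(85,100,80),(100,255,255)),('lcd',(35,50,80),(60,255,255))):
    m=cv2.inRange(cv2.cvtColor(g,cv2.COLOR_RGB2HSV),lo,hi);m[:,:280]=0;m[200:]=0
    k,l,st,ce=cv2.connectedComponentsWithStats(m)
    for i in range(1,k):
        if st[i,4]>15: print(n,st[i].tolist(),onz(p,ce[i],.017,T)[:2].round(4))
```

```text
tpad rect [450.  155.1] [98.  89.8] 87.92 circ [449.5 155.2] 65.2 box (291, 82, 96, 86)
dpad rect [466.9 337.3] [83.5 84.4] 0.03 circ [466.9 337.7] 42.8 box (133, 69, 78, 80)
pad [[39.0, 40.0], [364.0, 52.0], [324.0, 347.0], [19.0, 335.0]]
line [[70.0, 76.0], [325.0, 86.0], [296.0, 314.0], [53.0, 305.0]]
top [[91.0, 89.0], [328.0, 98.0], [301.0, 307.0], [74.0, 299.0]]
red2 [316, 133, 9, 8, 48] [0.4397 0.1765]
red2 [411, 197, 50, 3, 85] [0.3702 0.0384]
teal [335, 134, 8, 7, 49] [0.4387 0.1564]
teal [354, 134, 8, 8, 53] [0.4381 0.1362]
lcd [317, 105, 49, 19, 813] [0.463  0.1557]
```

```bash
python3 -c "
from cell import robot
print(robot.hand_in())"
```

```text
the job is handed in; nothing more can be done
None
```

I handed the job in at about 32 s. In the last pictures the vial stood in the cup, the dish lay inside its ring, the timer was face up and square on its pad (about 1 mm off centre), and the forceps lay across both bars between the horns.

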